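# Load the copper test bar on the bend fixture

### The arm

A 6-joint arm with a two-finger parallel gripper is mounted at the origin on the work surface. World frame = base frame: x ahead of the robot, y to its left, z up, the work surface at z = 0. Lengths are in m, angles in rad, forces in N, time in s.
With the tool pointing down it reaches from about 0.35 to 0.725 m from the base axis. Payload 6 kg.
Tool frame: the origin (TCP) lies between the finger pads; the fingertips stand 8 mm ahead of it and the grasp point (between the pads) lies 11 mm behind it; z points along the fingers, y is the direction in which the jaws open and shut (so a half turn about z gives the same grasp; the last joint's range is limited). The gripper opens to 85 mm and grips with 20 to 120 N. Pads are 22 mm wide; open, the fingers measure 114 mm over their backs; the gripper's body (76 mm by 85 mm) begins 54 mm behind the grasp point. The pads swing forward as they close: fully open they stand 13 mm farther back than shut.
Start: joints at [1.649, 0.04, 0.085, 0, -1.615, -0.334], TCP at [0.152, 0.58, 0.239] pointing down, gripper open.
Joint ranges: [-2.56, 2.56], [-1.29, 2.01], [-1.08, 1.49], [-3.29, 1.98], [-2.81, -0.18], [-2.99, 2.99]. Speed limits (rad/s): [2.57, 2.57, 3.01, 3.14, 3.14, 3.14].

### API

Orientations are given as a unit quaternion [w, x, y, z].
In Python, from cell import * gives the robot as it stands.
- The arm moves only by the shell command python3 -m handwheel 'ROWS' [FORCE]. ROWS is JSON, a list of rows, each an object of numbers: "tx", "ty", "tz": the shift along the tool's x, y, z in cm; "ax", "ay", "az": the turn, a rotation vector about the tool's x, y, z in degrees; "claw": the finger opening in cm, from 0 to 8.54. In form: [{"tx": .., "ty": .., "tz": .., "ax": .., "ay": .., "az": .., "claw": ..}, ...]. A call has 1 to 10 rows; each row is the pose to reach, as a shift and turn from the pose commanded when the call began, along the tool's axes at that moment; what a row does not reach only later rows make up. A row lasts 1/10 s, in which the tool goes at most 50 mm and 8.59 degrees, less where a joint would pass 70% of its speed; a pose out of reach is approached as far as the arm can. A call with a gripper value outside its range is refused whole. The fingers move at their own pace and stop on an object; FORCE is the grip in N (left out, the last holds). Time passes only in rows, so rows that repeat a pose let the fingers close. It gives the time, the measured TCP pose, the force and the opening at its end, in the units of the state.
- state(): the state, without advancing time (a new reading comes with each control period).
- grab_frame(name): name is "scene" or "side" or "wrist"; returns a dict with "img" (384x512x3 uint8, blue, green, red), "fx", "fy", "cx", "cy" (pixels), "world_from_camera" (4x4, takes a point from camera to world coordinates). Camera axes: x right, y up, looking along -z (the intrinsics and any distortion apply to the point x, -y, -z); pixel columns grow to the right and rows downward; lengths in m; the calibration is good to about 2 mm. A picture is of the moment at which its call begins. There is no depth.
- close_job(): hands the job in, once; it reports no verdict.
Trained networks look in the newest picture that a camera, given by its name, has taken for a name from the list of things; names that differ only in an ending like _2 or _b are one class to them, and where a whole thing is asked for, a point or a joint stands for the part that bears it (a point fixed in the world has none). Each returns a list of dicts, best first, with "score" (0 to 1); they miss things now and then, are a little off and sometimes report something else, mostly with a low value. They report only what shows in the picture. A call takes as long as a camera call. They do not tell look-alikes from the thing itself.
- cut_out(camera, target): "pixels" (384x512 bool, what is visible of it) and "rect" ([left, top, right, bottom] in pixels, round what is visible of it).
- spot_point(camera, target): "position" ([column, row] in pixels: a listed point, or the origin of a listed thing).
The state is a dict: "time": time; "q": joint angles; "joint_vel": joint speeds; "tau": joint torques, N m; "tcp_pos": TCP position; "tool_rot": TCP orientation; "ft_force": force on the tool from outside, world axes, zero at the start; "moment": the same for the moment, N m; "gripper_width": opening from 0.0 (shut) to 1.0 (fully open).
Only numpy, scipy, OpenCV 4.12 (cv2) and the standard library are available. Lean on these libraries where they do the work, as an engineer would, in place of code of your own. Each camera call takes 0.05 s, during which the arm holds its last target.

### The job

Lay the copper bar across the two rollers of the bend fixture, level, centred on the fixture and in line with it, so that it rests on both rollers and sticks out equally at both ends. Set it down gently, do not drop it, let go of it, and leave the other two bars where they are.

Things in the scene. Friction and masses are not known exactly. Their poses are not given: they have to be found in the camera images.
- copper_bar_center (a point): The copper-coloured (reddish metal) test bar: 130 long, 20 wide, 16 mm high, 0.29 to 0.47 kg; lies flat on the bench to start with; origin at its centre, half-way up; x along its length, z up.
- fixture_seat (a point): Fixed bend fixture (grey base 170 x 80 x 16 mm): two steel rollers, 12 mm thick, 64 mm long along y, at x = -42 and +42 mm on blue uprights 16 mm thick (x), 64 wide; gap between them 68 mm, open at the sides, down to the base 74 mm below. The point is midway between the rollers, level with their tops, 90 mm above the bench; x from roller to roller (the bar's direction, either way round), z up.
- steel_bar_center (a point): The steel (grey metal) bar, a bystander, same size as the copper one; lies flat on the bench to start with; origin at its centre, half-way up; x along its length, z up.
- white_bar_center (a point): The white ceramic bar, a bystander, same size as the copper one; lies flat on the bench to start with; origin at its centre, half-way up; x along its length, z up.
There are look-alikes about, which are no part of the job. Of the things like the part that bears copper_bar_center, leave any that is green or yellow; of the rest the larger one is meant.

How it is judged:
At the end, for the whole second after the job is handed in: The copper bar rests level (within 4 degrees) on both rollers, its centre within 15 mm of the fixture's middle both along and across, 5 to 12 mm above the roller tops, in line with the fixture within 11 degrees, at rest and released (x of copper_bar_center in the frame of fixture_seat between -0.015 and 0.015 m and y of copper_bar_center in the frame of fixture_seat between -0.015 and 0.015 m and z of copper_bar_center in the frame of fixture_seat between 0.005 and 0.012 m and angle between the x axis of copper_bar_center and the x axis of fixture_seat, either way round below 0.2 rad and angle between copper_bar_center's own x axis and vertical between 1.5 and 1.64 rad and linear speed of copper_bar below 0.02 m/s); the robot touches nothing.
It fails at once if the copper bar is dropped or slammed onto the fixture (faster than 0.45 m/s within 50 mm of the seat, a fall of more than 10 to 20 mm) (distance between copper_bar_center and fixture_seat below 0.05 m and linear speed of copper_bar above 0.45 m/s).
It fails at once if another bar is moved more than 30 mm (distance of any of steel_bar_center, white_bar_center from where it was at the start of the episode above 0.03 m).
It also fails if it takes over 38 s, if anything falls off the work surface, if the arm or the gripper's body presses on something with over 40 N, if the wrist force passes 120 N, or if a joint passes its speed limit or range.

## Working session

There is one attempt and no reset: what is moved stays moved. The work goes in short steps, Python scripts to look and compute and a shell command to move; the robot and the scene stay as the last step left them, time stands still between calls to the robot, and variables do not carry over. Pictures are saved under pics/ and viewed, and the job is handed in when it is done.

```bash
ls; mkdir -p pics; cat > h.py <<'E'
from cell import *
import numpy as np, cv2
def ray(f,p):
    # pixel -> origin, dir in world
    T=np.array(f["world_from_camera"]); d=np.array([(p[0]-f["cx"])/f["fx"],-(p[1]-f["cy"])/f["fy"],-1.0])
    return T[:3,3],T[:3,:3]@d
def atz(f,p,z):
    o,d=ray(f,p); return o+d*(z-o[2])/d[2]
def proj(f,P):
    T=np.array(f["world_from_camera"]); c=T[:3,:3].T@(np.array(P)-T[:3,3]); c=c/-c[2]
    return np.array([f["cx"]+f["fx"]*c[0], f["cy"]-f["fy"]*c[1]])
def tri(a,b):
    (o1,d1),(o2,d2)=a,b
    A=np.stack([d1,-d2],1); s=np.linalg.lstsq(A,o2-o1,rcond=None)[0]
    p,q=o1+d1*s[0],o2+d2*s[1]; return (p+q)/2,np.linalg.norm(p-q)
E
python3 - <<'E'
from h import *
for n in ("scene","side","wrist"):
    f=grab_frame(n); cv2.imwrite(f"pics/{n}0.png",f["img"]); print(n,{k:np.round(v,3).tolist() for k,v in f.items() if k!="img"})
    for t in ("copper_bar_center","steel_bar_center","white_bar_center","fixture_seat"):
        print(t,[(np.round(r["position"]).tolist(),round(r["score"],2)) for r in spot_point(n,t)])
print(state())
E
```

```text
pics
scene {'fx': 377.308, 'fy': 377.308, 'cx': 260.492, 'cy': 192.253, 'world_from_camera': [[0.333, -0.548, 0.767, 1.022], [0.943, 0.196, -0.269, -0.2], [-0.003, 0.813, 0.582, 0.509], [0.0, 0.0, 0.0, 1.0]]}
copper_bar_center [([299.0, 205.0], 0.76), ([357.0, 197.0], 0.73), ([246.0, 218.0], 0.62), ([312.0, 177.0], 0.44)]
steel_bar_center [([367.0, 264.0], 0.89)]
white_bar_center [([326.0, 233.0], 0.7)]
fixture_seat []
side {'fx': 409.936, 'fy': 409.936, 'cx': 249.382, 'cy': 190.718, 'world_from_camera': [[-0.914, 0.251, -0.32, 0.211], [-0.406, -0.53, 0.744, 0.61], [0.017, 0.81, 0.586, 0.56], [0.0, 0.0, 0.0, 1.0]]}
copper_bar_center [([238.0, 251.0], 0.93), ([200.0, 300.0], 0.84), ([270.0, 214.0], 0.7), ([289.0, 304.0], 0.57)]
steel_bar_center [([148.0, 241.0], 0.73)]
white_bar_center [([195.0, 241.0], 0.98)]
fixture_seat [([284.0, 132.0], 0.79)]
wrist {'fx': 331.694, 'fy': 331.694, 'cx': 258.152, 'cy': 191.126, 'world_from_camera': [[-0.254, 0.918, 0.304, 0.228], [-0.967, -0.241, -0.079, 0.561], [0.001, -0.314, 0.949, 0.373], [0.0, 0.0, 0.0, 1.0]]}
copper_bar_center []
steel_bar_center []
white_bar_center []
fixture_seat []
{'time': 0.75, 'q': array([ 1.64872560e+00,  4.01631233e-02,  8.47918668e-02,  4.55259089e-06,
       -1.61550537e+00, -3.33689898e-01]), 'joint_vel': array([-0.00188327, -0.00069683,  0.00014601,  0.00220098, -0.00077183,
       -0.00037408]), 'tau': array([-1.40093678e-03, -3.67884421e+01,  3.47416270e+01,  6.93246827e+00,
       -8.60126511e-04,  3.14066149e-06]), 'tcp_pos': array([0.15177327, 0.58045792, 0.23927852]), 'tool_rot': array([ 3.88362624e-05,  9.91834436e-01, -1.27532153e-01,  1.04307243e-05]), 'ft_force': array([-0.22904592,  0.41215686,  1.08388077]), 'moment': array([-0.01380342,  0.01581316, -0.04330162]), 'gripper_width': 1.001154268533963}
```

View pics/scene0.png

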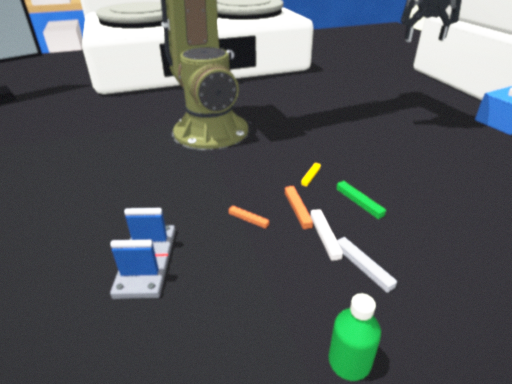

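View pics/side0.png

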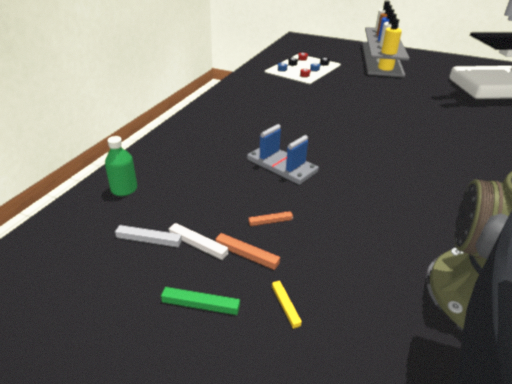

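View pics/wrist0.png

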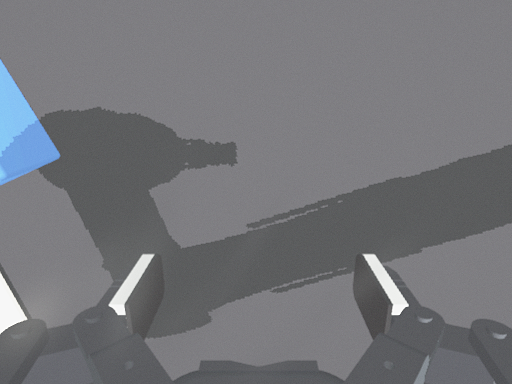

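The scene view shows these candidates for the copper bar: large orange (298,207), small orange (248,217), green (361,199) and yellow (312,174). In the side view they are at (248,251), (270,218), (200,300) and (286,304). By the description the large orange one is meant. I'll crop it and measure.

```bash
cat > m.py <<'E'
from h import *
S=cv2.imread("pics/scene0.png");D=cv2.imread("pics/side0.png")
F={n:grab_frame(n) for n in ("scene","side")}
cand={"big":[(298,207),(248,251)],"small":[(248,217),(270,218)],"green":[(361,199),(200,300)],"white":[(326,235),(198,241)],"steel":[(366,264),(148,237)]}
for k,(a,b) in cand.items():
    fs,fd=F["scene"],F["side"]
    p,e=tri(ray(fs,a),ray(fd,b)); print(k,"tri",p.round(3),"gap",round(e,4))
def orangeends(f,seed,lo=(3,110,60),hi=(18,255,255),z=0.016):
    hsv=cv2.cvtColor(f["img"],cv2.COLOR_BGR2HSV); m=cv2.inRange(hsv,lo,hi)
    n,l,st,c=cv2.connectedComponentsWithStats(m); lab=l[seed[1],seed[0]]
    ys,xs=np.where(l==lab); 
    P=np.array([atz(f,(x,y),z)[:2] for x,y in zip(xs,ys)])
    (c0,sz,ang)=cv2.minAreaRect((P*1000).astype(np.float32)); return lab,len(xs),np.round(c0,1),np.round(sz,1),round(ang,1)
for z in (0.008,0.016):
  for k in ("big","small"):
    for i,n in enumerate(("scene","side")): print(z,k,n,orangeends(F[n],cand[k][i],z=z))
a=cv2.resize(S[160:300,220:420],None,fx=3,fy=3,interpolation=cv2.INTER_CUBIC)
cv2.imwrite("pics/cropA.png",a)
a=cv2.resize(D[110:330,90:330],None,fx=2.6,fy=2.6,interpolation=cv2.INTER_CUBIC)
cv2.imwrite("pics/cropB.png",a)
a=cv2.resize(S[190:310,90:200],None,fx=5,fy=5,interpolation=cv2.INTER_CUBIC)
cv2.imwrite("pics/cropC.png",a)
a=cv2.resize(D[110:190,235:330],None,fx=7,fy=7,interpolation=cv2.INTER_CUBIC)
cv2.imwrite("pics/cropD.png",a)
E
python3 m.py
```

```text
big tri [0.436 0.09  0.007] gap 0.0034
small tri [ 0.434 -0.022  0.006] gap 0.0
green tri [0.46  0.232 0.009] gap 0.003
white tri [0.537 0.105 0.006] gap 0.0036
steel tri [0.632 0.137 0.007] gap 0.0029
0.008 big scene (np.int32(7), 580, array([433.1,  92. ]), array([ 31., 156.]), 84.5)
0.008 big side (np.int32(16), 913, array([439.5,  89.1]), array([ 37.8, 138.8]), 84.3)
0.008 small scene (np.int32(8), 435, array([431.9, -21.7]), array([102.7,  30.4]), 38.1)
0.008 small side (np.int32(15), 424, array([431.8, -20.6]), array([98.7, 31.2]), 38.9)
0.016 big scene (np.int32(7), 580, array([442.5,  87.3]), array([ 30.5, 153.5]), 84.5)
0.016 big side (np.int32(16), 913, array([436.2,  96.6]), array([ 37.2, 136.8]), 84.3)
0.016 small scene (np.int32(8), 435, array([441.3, -24.6]), array([101. ,  29.9]), 38.1)
0.016 small side (np.int32(15), 424, array([428.6, -11.5]), array([97.3, 30.7]), 38.9)
```

View pics/cropA.png

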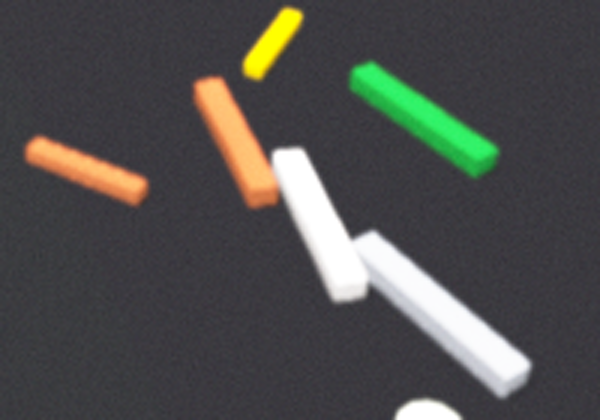

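View pics/cropB.png

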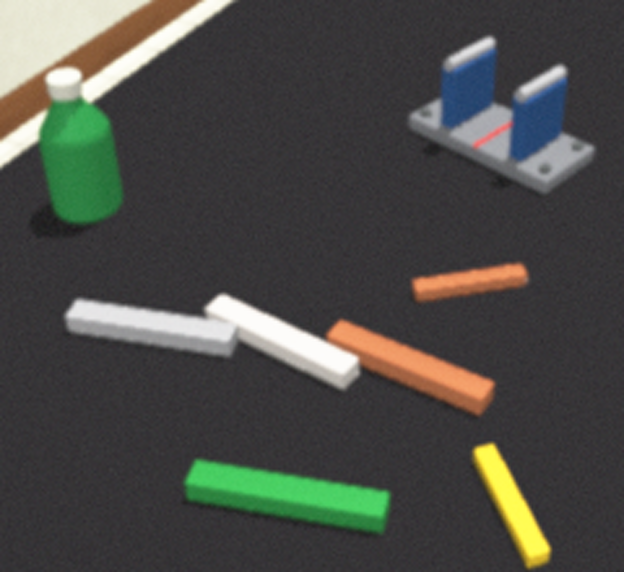

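View pics/cropC.png

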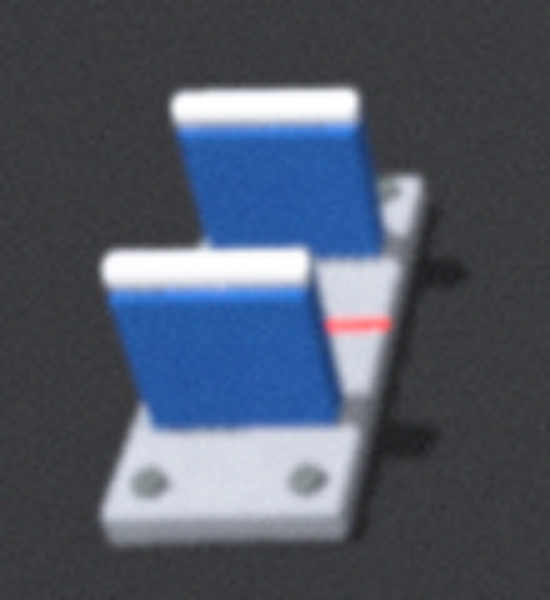

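View pics/cropD.png

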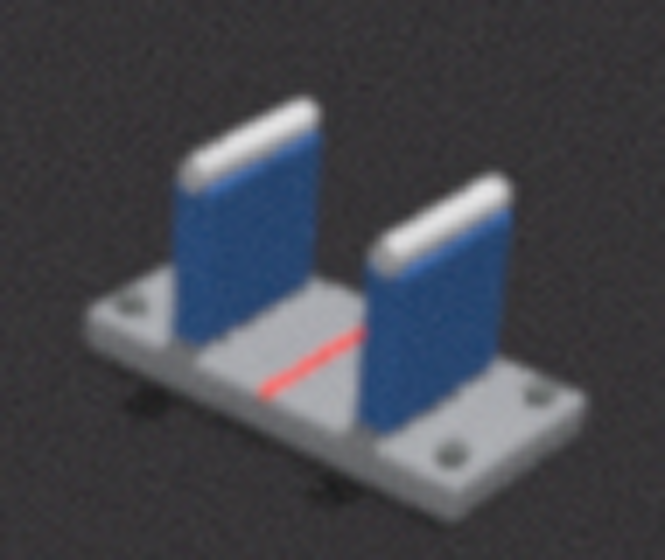

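The crops confirm it: the large orange bar is the copper one. The green bar is excluded and the thin orange one is smaller. Its far end lies just beside the white bar. Next I'll fit the fixture and bar poses across both views.

```bash
cat > fit.py <<'E'
from h import *
from scipy.optimize import least_squares
F={n:grab_frame(n) for n in ("scene","side")}
def Tf(p,q): 
    c,s=np.cos(p[3]),np.sin(p[3]); return np.array([p[0]+c*q[0]-s*q[1],p[1]+s*q[0]+c*q[1],p[2]+q[2]])
# scene: near = larger x world. roller long direction ~ y
u=np.array
sc=[((110.6,243.4),(42,-32,-6)),((152.2,243.4),(42,32,-6)),((124.6,211.2),(-42,-32,-6)),((161.6,211.2),(-42,32,-6)),
((110.4,292.6),(85,-40,-74)),((160.6,292.6),(85,40,-74)),((174.4,225.2),(-85,40,-74))]
sd=[((261.5,134.4),(42,32,-6)),((278.9,125),(42,-32,-6)),((289.2,146),(-42,32,-6)),((306.4,136.3),(-42,-32,-6)),
((247.1,155),(85,40,-74)),((299.6,179.9),(-85,40,-74)),((318.3,167.2),(-85,-40,-74))]
def res(p): return np.concatenate([proj(F["scene"],Tf(p,u(q)/1000))-a for a,q in sc]+[proj(F["side"],Tf(p,u(q)/1000))-a for a,q in sd])
r=least_squares(res,[0.5,-.2,.09,0.],loss="soft_l1"); print("fixture",r.x.round(4),np.degrees(r.x[3])); print(res(r.x).reshape(-1,2).round(1).tolist())
# bars: silhouette fit
def sil(f,p,L=.13,W=.02,H=.016):
    pts=np.array([proj(f,Tf(p,u((a*L/2,b*W/2,c*H/2)))) for a in(-1,1) for b in(-1,1) for c in (-1,1)])
    return cv2.convexHull(pts.astype(np.float32))
def cutmask(f,kind):
    h=cv2.cvtColor(f["img"],cv2.COLOR_BGR2HSV)
    return cv2.inRange(h,(3,90,60),(20,255,255))
def fitbar(masks,p0,L=.13,W=.02,H=.016):
    from scipy.optimize import minimize
    def cost(p):
        t=0
        for n,m in masks.items():
            S=4; hull=(sil(F[n],p,L,W,H)*S+ (S-1)/2)
            x0=hull.min((0,1))-60; x1=hull.max((0,1))+60; x0=np.floor(x0/S).astype(int); x1=np.ceil(x1/S).astype(int)
            im=np.zeros(((x1[1]-x0[1])*S,(x1[0]-x0[0])*S),np.uint8)
            cv2.fillConvexPoly(im,np.round((hull-x0*S)*16).astype(np.int32),255,shift=4)
            im=cv2.resize(im,None,fx=1/S,fy=1/S,interpolation=cv2.INTER_AREA)/255.
            mm=m[x0[1]:x1[1],x0[0]:x1[0]]/255.
            t+=np.abs(im-mm).sum()
        return t
    b=None
    sim=np.array([p0]+[np.array(p0)+d for d in np.diag([.01,.01,.006,.1])])
    for _ in range(2):
        r=minimize(cost,sim[0],method="Nelder-Mead",options=dict(initial_simplex=sim,xatol=1e-4,fatol=.2,maxiter=600)); sim=np.array([r.x]+[r.x+d for d in np.diag([.005,.005,.003,.05])])
    return r.x,r.fun
masks={}
for n,s in (("scene",(298,207)),("side",(248,251))):
    m=cutmask(F[n],0); k,l=cv2.connectedComponents(m); masks[n]=np.where(l==l[s[1],s[0]],255,0).astype(np.uint8); print(n,(masks[n]>0).sum())
x,c=fitbar(masks,[.437,.09,.008,-.1]); print("copper",x.round(4),np.degrees(x[3]),c)
for n in F:
    im=cv2.resize(F[n]["img"],None,fx=1.5,fy=1.5)
    cv2.polylines(im,[np.round(sil(F[n],x)*1.5).astype(int)],1,(255,255,0))
    for q in [(a,b,-6) for a in(-42,42) for b in (-32,32)]: cv2.circle(im,tuple(np.round(1.5*proj(F[n],Tf(r.x,u(q)/1000))).astype(int)),2,(0,255,0),-1)
    cv2.imwrite(f"pics/fit_{n}.png",im)
E
python3 fit.py
```

```text
fixture [ 0.487  -0.2352  0.0912 -0.3066] -17.566902842693036
[[1.7, 0.6], [-0.2, -0.3], [1.0, 0.6], [-0.3, -0.2], [-1.0, 0.3], [-1.9, -1.1], [0.1, -1.1], [0.3, 0.5], [-0.8, 1.2], [0.2, 0.7], [-1.1, 0.8], [-1.0, -1.0], [0.2, -0.5], [0.5, -1.1]]
scene 609
side 959
copper [ 0.4372  0.0902  0.0102 -0.1203] -6.892827843010433 199.3843137254902
```

```bash
python3 - <<'E'
import cv2,numpy as np
a=cv2.imread("pics/fit_scene.png");b=cv2.imread("pics/fit_side.png")
c=np.hstack([cv2.resize(a[280:480,140:540],(800,400)) ]); d=cv2.resize(b[170:480,130:530],None,fx=1.4,fy=1.4)
cv2.imwrite("pics/f1.png",c);cv2.imwrite("pics/f2.png",d)
E
```

```text
(no output)
```

View pics/f1.png

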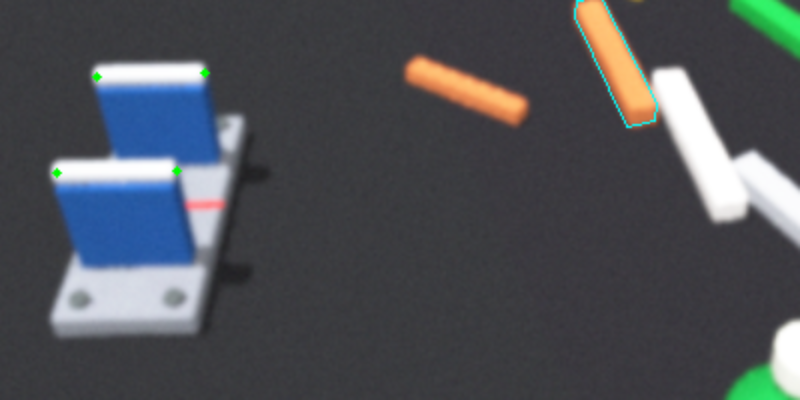

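View pics/f2.png

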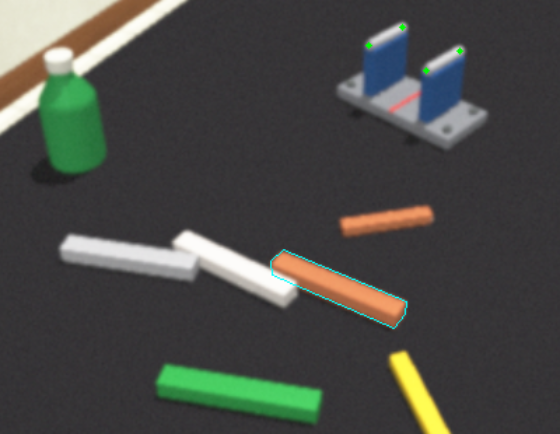

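Fits are consistent: the copper bar is at about (0.437, 0.090), yaw −7°, and the fixture at (0.487, −0.235), seat z 0.091, yaw −17.6°. I'll move above the bar and look with the wrist camera.

```bash
cat > go.py <<'E'
from h import *
from scipy.spatial.transform import Rotation as R
def go(x,y,z,yaw):
    s=state(); w=s["tool_rot"]; r=R.from_quat([w[1],w[2],w[3],w[0]])
    c,n=np.cos(np.radians(yaw)),np.sin(np.radians(yaw))
    t=R.from_matrix(np.array([[c,n,0],[n,-c,0],[0,0,-1]]))
    d=r.inv().apply(np.array([x,y,z])-s["tcp_pos"])*100
    a=np.degrees((r.inv()*t).as_rotvec())
    print("t",round(s["time"],2),"tcp",s["tcp_pos"].round(4),"toolx yaw",round(np.degrees(np.arctan2(r.as_matrix()[1,0],r.as_matrix()[0,0])),2),"tx,ty,tz cm",d.round(2),"a deg",a.round(2),"F",s["ft_force"].round(1),"g",round(s["gripper_width"],3))
if __name__=="__main__":
    import sys; go(*map(float,sys.argv[1:]))
E
python3 go.py 0.437 0.09 0.17 -6.9
```

```text
t 0.95 tcp [0.1518 0.5804 0.2392] toolx yaw -14.66 tx,ty,tz cm [40.   40.23  6.93] a deg [ 0.01 -0.   -7.76] F [-0.6  0.1  0.3] g 1.0
```

```bash
python3 -m handwheel '[{"tx":3,"ty":3,"tz":0.5,"az":-1},{"tx":6.5,"ty":6.5,"tz":1,"az":-2},{"tx":10,"ty":10,"tz":1.5,"az":-3},{"tx":13.5,"ty":13.5,"tz":2,"az":-4},{"tx":17,"ty":17,"tz":2.5,"az":-5},{"tx":20.5,"ty":20.5,"tz":3,"az":-6},{"tx":24,"ty":24,"tz":4,"az":-7},{"tx":27.5,"ty":27.5,"tz":5,"az":-7.8},{"tx":31,"ty":31,"tz":6,"az":-7.8},{"tx":34,"ty":34,"tz":6.9,"az":-7.8}]'; python3 go.py 0.437 0.09 0.17 -6.9
```

```text
t 0.95 tcp [0.1518 0.5804 0.2392] toolx yaw -14.66 tx,ty,tz cm [40.   40.23  6.93] a deg [ 0.01 -0.   -7.76] F [-0.6  0.1  0.3] g 1.0invalid input
```

```bash
python3 -m handwheel '[{"tx":3,"ty":3,"tz":0.5,"ax":0,"ay":0,"az":-1,"claw":8.5},{"tx":6.5,"ty":6.5,"tz":1,"ax":0,"ay":0,"az":-2,"claw":8.5},{"tx":10,"ty":10,"tz":1.5,"ax":0,"ay":0,"az":-3,"claw":8.5},{"tx":13.5,"ty":13.5,"tz":2,"ax":0,"ay":0,"az":-4,"claw":8.5},{"tx":17,"ty":17,"tz":2.5,"ax":0,"ay":0,"az":-5,"claw":8.5},{"tx":20.5,"ty":20.5,"tz":3,"ax":0,"ay":0,"az":-6,"claw":8.5},{"tx":24,"ty":24,"tz":4,"ax":0,"ay":0,"az":-7,"claw":8.5},{"tx":27.5,"ty":27.5,"tz":5,"ax":0,"ay":0,"az":-7.8,"claw":8.5},{"tx":31,"ty":31,"tz":6,"ax":0,"ay":0,"az":-7.8,"claw":8.5},{"tx":34,"ty":34,"tz":6.9,"ax":0,"ay":0,"az":-7.8,"claw":8.5}]'; python3 go.py 0.437 0.09 0.17 -6.9
```

```text
time: 1.95
tcp_pos: [0.3953, 0.1635, 0.1704]
tool_rot: [-0.001, 0.998, -0.06, 0.001]
ft_force: [0.8, -0.2, -0.9]
gripper_width: 0.996
t 1.95 tcp [0.3953 0.1635 0.1704] toolx yaw -6.85 tx,ty,tz cm [5.01 6.8  0.04] a deg [-0.06 -0.06  0.05] F [ 0.8 -0.2 -0.9] g 0.996
```

```bash
python3 -m handwheel '[{"tx":2,"ty":2.7,"tz":0,"ax":0,"ay":0,"az":0,"claw":8.5},{"tx":4,"ty":5.4,"tz":0,"ax":0,"ay":0,"az":0,"claw":8.5},{"tx":5,"ty":6.8,"tz":0,"ax":0,"ay":0,"az":0,"claw":8.5},{"tx":5,"ty":6.8,"tz":0,"ax":0,"ay":0,"az":0,"claw":8.5},{"tx":5,"ty":6.8,"tz":0,"ax":0,"ay":0,"az":0,"claw":8.5}]'; python3 - <<'E'
from h import *
f=grab_frame("wrist"); cv2.imwrite("pics/w1.png",f["img"]); np.save("w1.npy",f,allow_pickle=True)
for t in ("copper_bar_center","white_bar_center"):
    print(t,[(np.round(r["position"],1).tolist(),round(r["score"],2),atz(f,r["position"],.008).round(4)) for r in spot_point("wrist",t)])
E
python3 go.py 0.437 0.09 0.17 -6.9
```

```text
time: 2.45
tcp_pos: [0.4362, 0.0919, 0.1703]
tool_rot: [-0.0, 0.998, -0.06, -0.0]
ft_force: [-0.4, -0.9, 0.2]
gripper_width: 0.995
copper_bar_center [([104.0, 166.4], 0.98, array([0.4583, 0.2328, 0.008 ])), ([191.0, 280.8], 0.93, array([0.3289, 0.1759, 0.008 ])), ([384.4, 160.8], 0.73, array([ 0.4324, -0.0228,  0.008 ])), ([258.9, 169.6], 0.57, array([0.438, 0.092, 0.008]))]
white_bar_center [([228.2, 61.2], 0.65, array([0.5335, 0.1062, 0.008 ]))]
t 2.6 tcp [0.436  0.0927 0.1704] toolx yaw -6.79 tx,ty,tz cm [0.14 0.26 0.04] a deg [-0.01 -0.01  0.11] F [0.1 0.5 1.2] g 0.992
```

View pics/w1.png

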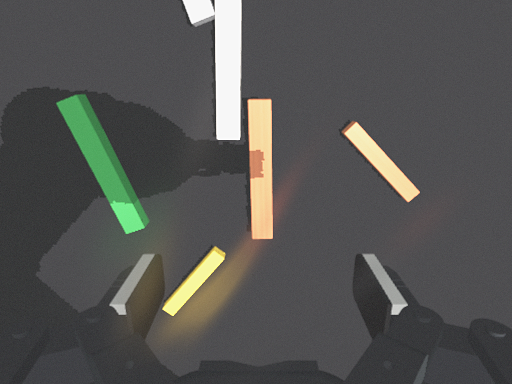

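The wrist view shows the copper bar between (260,99) and (262,239). The white bar ends at (228,139) to its left, and the yellow one's tip is at (220,248). I'll compute precise positions and clearances.

```bash
python3 - <<'E'
from h import *
f=np.load("w1.npy",allow_pickle=True).item()
for p in [(248.5,99),(271,99),(252,239),(272.5,239)]: print(p,atz(f,p,.016).round(4))
a=(atz(f,(260,99),.016)); b=atz(f,(262.3,239),.016); print("mid",(a+b)/2,"len",np.linalg.norm(a-b),"yaw",np.degrees(np.arctan2(*(a-b)[[1,0]])))
for p in [(217,139),(240,139),(220,248)]: print("nb",atz(f,p,.016).round(4))
# height by triangulating centre: wrist vs scene
fs=grab_frame("scene"); print(tri(ray(f,(261,169)),ray(fs,(298,206))))
E
python3 go.py 0.438 0.0905 0.012 -7.5
```

```text
(248.5, 99) [0.5017 0.0931 0.016 ]
(271, 99) [0.4995 0.0744 0.016 ]
(252, 239) [0.3726 0.1066 0.016 ]
(272.5, 239) [0.3702 0.0871 0.016 ]
mid [0.43599486 0.09015736 0.016     ] len 0.12985437212335177 yaw -5.877406819973975
nb [0.4718 0.1247 0.016 ]
nb [0.4694 0.1048 0.016 ]
nb [0.3668 0.1387 0.016 ]
(array([0.43906563, 0.09005564, 0.01047462]), np.float64(0.00023298059445677925))
t 2.65 tcp [0.436  0.0928 0.1704] toolx yaw -6.77 tx,ty,tz cm [ 0.23  0.21 15.84] a deg [-0.01 -0.01  0.73] F [ 1.  -0.1 -0.3] g 0.995
```

Clearances are fine, with the white end about 33 mm ahead of the bar centre. Descending.

```bash
python3 -m handwheel '[{"tx":0.1,"ty":0.2,"tz":3,"ax":0,"ay":0,"az":0,"claw":8.5},{"tx":0.1,"ty":0.2,"tz":6,"ax":0,"ay":0,"az":0,"claw":8.5},{"tx":0.1,"ty":0.2,"tz":9,"ax":0,"ay":0,"az":0,"claw":8},{"tx":0.1,"ty":0.2,"tz":11,"ax":0,"ay":0,"az":0,"claw":7},{"tx":0.1,"ty":0.2,"tz":13,"ax":0,"ay":0,"az":0,"claw":6},{"tx":0.1,"ty":0.2,"tz":14.3,"ax":0,"ay":0,"az":0,"claw":6},{"tx":0.1,"ty":0.2,"tz":15.2,"ax":0,"ay":0,"az":0,"claw":6},{"tx":0.1,"ty":0.2,"tz":15.8,"ax":0,"ay":0,"az":0,"claw":6},{"tx":0.1,"ty":0.2,"tz":15.8,"ax":0,"ay":0,"az":0,"claw":6},{"tx":0.1,"ty":0.2,"tz":15.8,"ax":0,"ay":0,"az":0,"claw":6}]' 60; python3 - <<'E'
from h import *
f=grab_frame("wrist"); cv2.imwrite("pics/w2.png",f["img"])
E
python3 go.py 0.4365 0.0903 0.012 -6.7
```

```text
time: 3.65
tcp_pos: [0.4374, 0.0901, 0.013]
tool_rot: [-0.0, 0.998, -0.06, 0.0]
ft_force: [0.5, -0.2, -0.1]
gripper_width: 0.7
t 3.7 tcp [0.4375 0.0902 0.0132] toolx yaw -6.85 tx,ty,tz cm [-0.1  -0.    0.12] a deg [-0.03 -0.07 -0.15] F [0.6 0.5 0.2] g 0.703
```

View pics/w2.png

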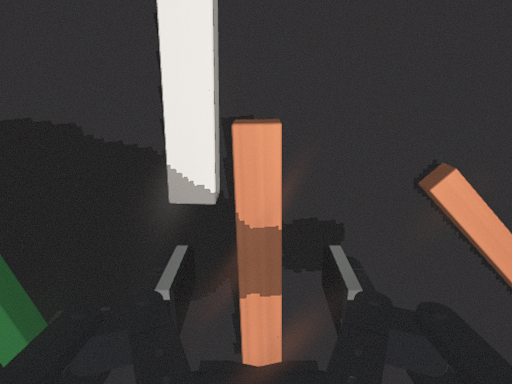

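The bar is centred between the pads (258,260), clear of the white bar's end at (193,203). Closing.

```bash
python3 -m handwheel '[{"tx":0,"ty":0,"tz":0.15,"ax":0,"ay":0,"az":0,"claw":4},{"tx":0,"ty":0,"tz":0.15,"ax":0,"ay":0,"az":0,"claw":2.5},{"tx":0,"ty":0,"tz":0.15,"ax":0,"ay":0,"az":0,"claw":1},{"tx":0,"ty":0,"tz":0.15,"ax":0,"ay":0,"az":0,"claw":1},{"tx":0,"ty":0,"tz":0.15,"ax":0,"ay":0,"az":0,"claw":1},{"tx":0,"ty":0,"tz":0.15,"ax":0,"ay":0,"az":0,"claw":1},{"tx":0,"ty":0,"tz":0.15,"ax":0,"ay":0,"az":0,"claw":1},{"tx":0,"ty":0,"tz":0.15,"ax":0,"ay":0,"az":0,"claw":1}]' 60; python3 go.py 0.4365 0.0903 0.25 -6.7
```

```text
time: 4.5
tcp_pos: [0.4372, 0.0899, 0.0113]
tool_rot: [0.0, 0.998, -0.06, 0.0]
ft_force: [-1.4, -0.9, 4.8]
gripper_width: 0.212
t 4.5 tcp [0.4372 0.0899 0.0113] toolx yaw -6.85 tx,ty,tz cm [ -0.06  -0.03 -23.87] a deg [ 0.   -0.04 -0.15] F [-1.4 -0.9  4.8] g 0.212
```

```bash
python3 -m handwheel '[{"tx":0,"ty":0,"tz":-0.5,"ax":0,"ay":0,"az":0,"claw":1},{"tx":0,"ty":0,"tz":-1.5,"ax":0,"ay":0,"az":0,"claw":1},{"tx":0,"ty":0,"tz":-3,"ax":0,"ay":0,"az":0,"claw":1},{"tx":0,"ty":0,"tz":-5,"ax":0,"ay":0,"az":0,"claw":1},{"tx":0,"ty":0,"tz":-7.5,"ax":0,"ay":0,"az":0,"claw":1},{"tx":0,"ty":0,"tz":-10,"ax":0,"ay":0,"az":0,"claw":1},{"tx":0,"ty":0,"tz":-12.5,"ax":0,"ay":0,"az":0,"claw":1},{"tx":0,"ty":0,"tz":-15,"ax":0,"ay":0,"az":0,"claw":1},{"tx":0,"ty":0,"tz":-16.5,"ax":0,"ay":0,"az":0,"claw":1},{"tx":0,"ty":0,"tz":-16.5,"ax":0,"ay":0,"az":0,"claw":1}]'; python3 - <<'E'
from h import *
for n in ("wrist","side"):
    f=grab_frame(n); cv2.imwrite(f"pics/{n}3.png",f["img"]); np.save(n+"3.npy",f,allow_pickle=True)
E
python3 go.py 0.487 -0.235 0.175 -17.6
```

```text
time: 5.5
tcp_pos: [0.4377, 0.0903, 0.1779]
tool_rot: [-0.001, 0.998, -0.06, 0.001]
ft_force: [0.1, -0.1, -3.8]
gripper_width: 0.214
t 5.6 tcp [0.4365 0.09   0.1746] toolx yaw -6.86 tx,ty,tz cm [ 8.89 31.66 -0.05] a deg [ 0.02  0.09 10.74] F [-0.2  0.5 -4.8] g 0.215
```

View pics/wrist3.png

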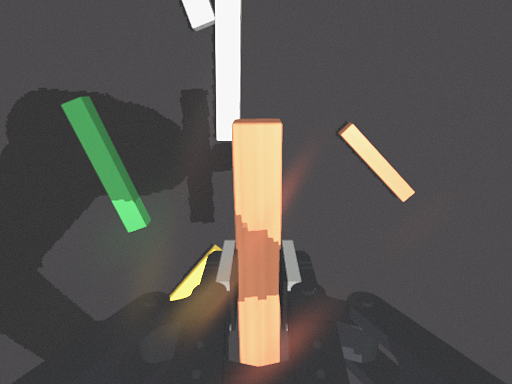

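View pics/side3.png

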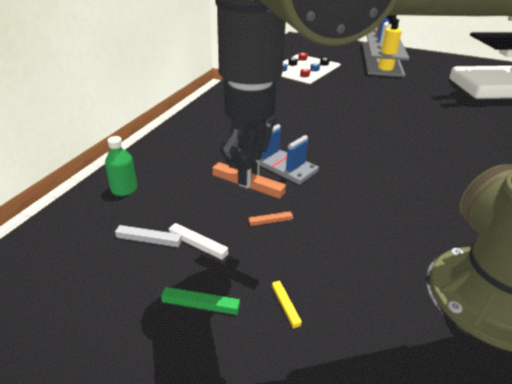

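The bar is held level in the grip. Next I'll check its offset in the hand and move above the fixture.

```bash
python3 - <<'E'
from h import *
f=np.load("wrist3.npy",allow_pickle=True).item()
z=.1746+.0047
a,b=atz(f,(257,123),z),atz(f,(260,364),z); print(a,b,(a+b)/2,np.linalg.norm(a-b),np.degrees(np.arctan2(*(a-b)[[1,0]])))
E
python3 -m handwheel '[{"tx":0.5,"ty":1.7,"tz":0,"ax":0,"ay":0,"az":1,"claw":1},{"tx":1.3,"ty":4.5,"tz":0,"ax":0,"ay":0,"az":2,"claw":1},{"tx":2.3,"ty":8.2,"tz":0,"ax":0,"ay":0,"az":3,"claw":1},{"tx":3.4,"ty":12,"tz":0,"ax":0,"ay":0,"az":4,"claw":1},{"tx":4.5,"ty":16,"tz":0,"ax":0,"ay":0,"az":5.5,"claw":1},{"tx":5.6,"ty":20,"tz":0,"ax":0,"ay":0,"az":7,"claw":1},{"tx":6.7,"ty":24,"tz":0,"ax":0,"ay":0,"az":8.5,"claw":1},{"tx":7.7,"ty":27.5,"tz":0,"ax":0,"ay":0,"az":9.7,"claw":1},{"tx":8.5,"ty":30.3,"tz":0,"ax":0,"ay":0,"az":10.7,"claw":1},{"tx":8.9,"ty":31.7,"tz":0,"ax":0,"ay":0,"az":10.7,"claw":1}]';python3 -m handwheel '[{"tx":0,"ty":0,"tz":0,"ax":0,"ay":0,"az":0,"claw":1},{"tx":0,"ty":0,"tz":0,"ax":0,"ay":0,"az":0,"claw":1}]';python3 - <<'E'
from h import *
for n in ("wrist","side","scene"):
    f=grab_frame(n); cv2.imwrite(f"pics/{n}4.png",f["img"]); np.save(n+"4.npy",f,allow_pickle=True)
E
python3 go.py 0.487 -0.235 0.175 -17.6
```

```text
[0.50083769 0.08423187 0.1793    ] [0.38083378 0.09732798 0.1793    ] [0.44083573 0.09077993 0.1793    ] 0.1207163941990575 -6.228078411400721
time: 6.6
tcp_pos: [0.4865, -0.2373, 0.1732]
tool_rot: [-0.0, 0.988, -0.154, -0.002]
ft_force: [-0.8, 1.0, -4.2]
gripper_width: 0.217
time: 6.8
tcp_pos: [0.4871, -0.235, 0.1745]
tool_rot: [-0.0, 0.988, -0.153, -0.001]
ft_force: [0.2, 0.7, -4.1]
gripper_width: 0.217
t 6.95 tcp [ 0.4875 -0.2344  0.1757] toolx yaw -17.47 tx,ty,tz cm [-0.03  0.07  0.07] a deg [-0.01  0.01  0.13] F [ 0.3  0.3 -4.5] g 0.217
```

View pics/wrist4.png

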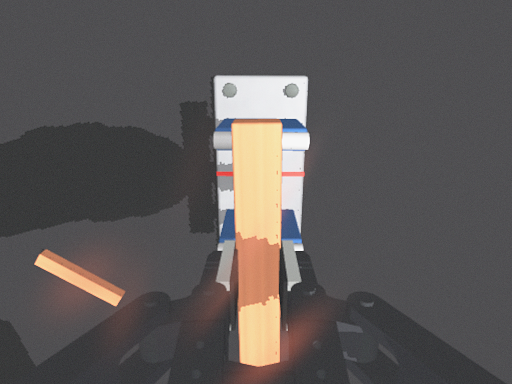

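View pics/scene4.png

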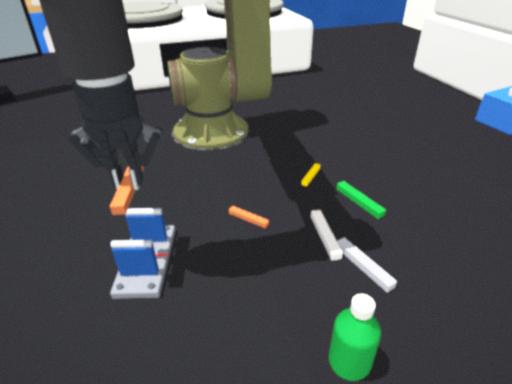

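```bash
python3 - <<'E'
from h import *
f=np.load("wrist4.npy",allow_pickle=True).item()
r=[atz(f,p,.016) for p in ((217.5,174),(304,174))]; print("red",r[0].round(4),r[1].round(4),"mid",((r[0]+r[1])/2).round(4))
d=r[1]-r[0]; print("yaw",np.degrees(np.arctan2(d[1],d[0]))+90)
c=[atz(f,p,.016) for p in ((215,77),(307,77))]; m=(c[0]+c[1])/2; d=c[1]-c[0]; th=np.arctan2(d[1],d[0])+np.pi/2
print("far edge mid",m.round(4),np.degrees(th),np.linalg.norm(d),"seat from it",(m[:2]-.085*np.array([np.cos(th),np.sin(th)])).round(4))
c=[atz(f,p,.084) for p in ((215,141),(308,141))]; m=(c[0]+c[1])/2; d=c[1]-c[0]; th=np.arctan2(d[1],d[0])+np.pi/2
print("far roller mid",m.round(4),np.degrees(th),np.linalg.norm(d),"seat",(m[:2]-.042*np.array([np.cos(th),np.sin(th)])).round(4))
print("barend",atz(f,(257.5,122),.1757+.0047))
E
```

```text
red [ 0.4968 -0.1984  0.016 ] [ 0.4729 -0.2737  0.016 ] mid [ 0.4848 -0.236   0.016 ]
yaw -17.605717624866415
far edge mid [ 0.5646 -0.2613  0.016 ] -17.595122404713802 0.07665833637472592 seat from it [ 0.4836 -0.2356]
far roller mid [ 0.5249 -0.2486  0.084 ] -17.60189236185607 0.06310306120236975 seat [ 0.4849 -0.2359]
barend [ 0.5485516  -0.25337117  0.1804    ]
```

The wrist-derived seat is (0.485, −0.236), yaw −17.6°, which agrees with the first fit within 2 mm. Lowering to about 1 cm above.

```bash
python3 -m handwheel '[{"tx":-0.1,"ty":0.1,"tz":1,"ax":0,"ay":0,"az":0,"claw":1},{"tx":-0.1,"ty":0.1,"tz":2,"ax":0,"ay":0,"az":0,"claw":1},{"tx":-0.1,"ty":0.1,"tz":3,"ax":0,"ay":0,"az":0,"claw":1},{"tx":-0.1,"ty":0.1,"tz":4,"ax":0,"ay":0,"az":0,"claw":1},{"tx":-0.1,"ty":0.1,"tz":5,"ax":0,"ay":0,"az":0,"claw":1},{"tx":-0.1,"ty":0.1,"tz":5.8,"ax":0,"ay":0,"az":0,"claw":1},{"tx":-0.1,"ty":0.1,"tz":6.3,"ax":0,"ay":0,"az":0,"claw":1},{"tx":-0.1,"ty":0.1,"tz":6.5,"ax":0,"ay":0,"az":0,"claw":1},{"tx":-0.1,"ty":0.1,"tz":6.5,"ax":0,"ay":0,"az":0,"claw":1},{"tx":-0.1,"ty":0.1,"tz":6.5,"ax":0,"ay":0,"az":0,"claw":1}]';python3 - <<'E'
from h import *
for n in ("wrist","side","scene"):
    f=grab_frame(n); np.save(n+"5.npy",f,allow_pickle=True)
    i=f["img"]
    i={"wrist":i,"side":cv2.resize(i[60:220,200:360],None,fx=4,fy=4)[:600],"scene":cv2.resize(i[140:310,60:220],None,fx=3.5,fy=3.5)}[n]
    cv2.imwrite(f"pics/{n}5.png",i)
E
python3 go.py 0.486 -0.2357 0.1013 -17.6
```

```text
time: 7.95
tcp_pos: [0.4865, -0.2363, 0.1114]
tool_rot: [0.0, 0.988, -0.153, 0.0]
ft_force: [0.0, 0.5, -3.6]
gripper_width: 0.212
t 8.1 tcp [ 0.4865 -0.2362  0.1113] toolx yaw -17.56 tx,ty,tz cm [-0.06 -0.03  1.  ] a deg [ 0.   -0.05  0.04] F [-0.6 -0.9 -4.3] g 0.212
```

View pics/side5.png

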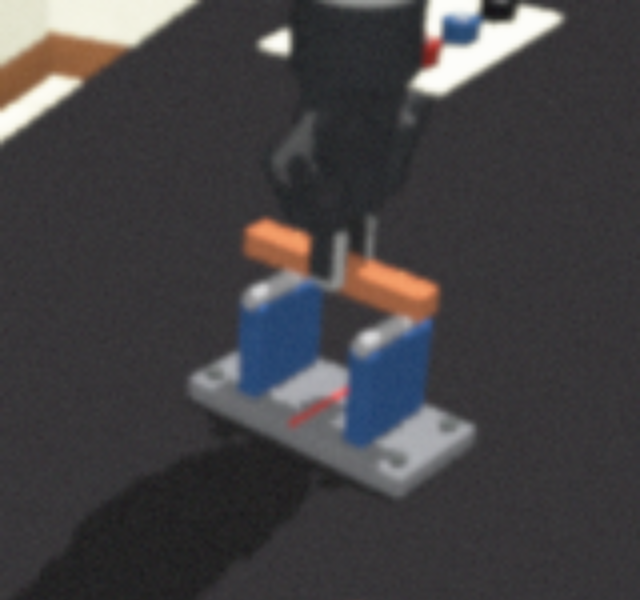

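View pics/scene5.png

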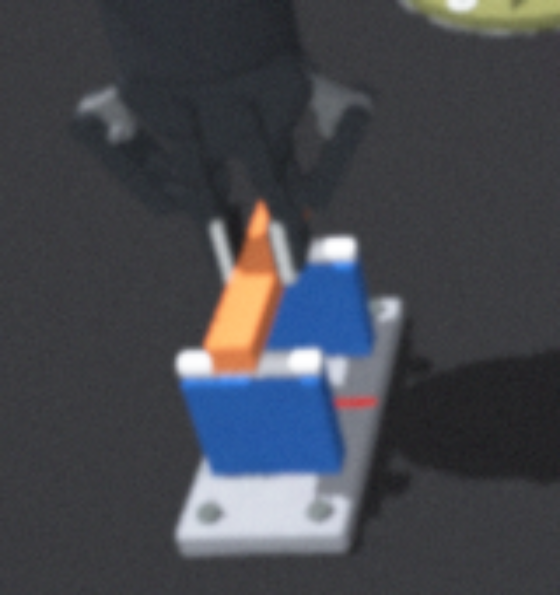

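The bar hovers over both rollers, centred and in line. Lowering slowly while watching the force.

```bash
python3 -m handwheel '[{"tx":0,"ty":0,"tz":0.2,"ax":0,"ay":0,"az":0,"claw":1},{"tx":0,"ty":0,"tz":0.4,"ax":0,"ay":0,"az":0,"claw":1},{"tx":0,"ty":0,"tz":0.6,"ax":0,"ay":0,"az":0,"claw":1},{"tx":0,"ty":0,"tz":0.7,"ax":0,"ay":0,"az":0,"claw":1},{"tx":0,"ty":0,"tz":0.8,"ax":0,"ay":0,"az":0,"claw":1},{"tx":0,"ty":0,"tz":0.8,"ax":0,"ay":0,"az":0,"claw":1},{"tx":0,"ty":0,"tz":0.8,"ax":0,"ay":0,"az":0,"claw":1}]'; python3 -m handwheel '[{"tx":0,"ty":0,"tz":0.05,"ax":0,"ay":0,"az":0,"claw":1},{"tx":0,"ty":0,"tz":0.1,"ax":0,"ay":0,"az":0,"claw":1},{"tx":0,"ty":0,"tz":0.1,"ax":0,"ay":0,"az":0,"claw":1},{"tx":0,"ty":0,"tz":0.1,"ax":0,"ay":0,"az":0,"claw":1}]'; python3 -m handwheel '[{"tx":0,"ty":0,"tz":0.05,"ax":0,"ay":0,"az":0,"claw":1},{"tx":0,"ty":0,"tz":0.1,"ax":0,"ay":0,"az":0,"claw":1},{"tx":0,"ty":0,"tz":0.1,"ax":0,"ay":0,"az":0,"claw":1}]'
```

```text
time: 8.8
tcp_pos: [0.4863, -0.2361, 0.1029]
tool_rot: [0.0, 0.988, -0.153, 0.0]
ft_force: [-0.3, -0.2, -3.8]
gripper_width: 0.212
time: 9.2
tcp_pos: [0.4862, -0.2361, 0.1018]
tool_rot: [0.0, 0.988, -0.153, -0.0]
ft_force: [-0.2, 0.2, -4.6]
gripper_width: 0.214
time: 9.5
tcp_pos: [0.4863, -0.2362, 0.1013]
tool_rot: [0.0, 0.988, -0.153, 0.0]
ft_force: [-0.8, -0.2, -1.3]
gripper_width: 0.217
```

Contact is starting: the carried weight is dropping off. I'll go slightly further, then release.

```bash
python3 -m handwheel '[{"tx":0,"ty":0,"tz":0.05,"ax":0,"ay":0,"az":0,"claw":1},{"tx":0,"ty":0,"tz":0.05,"ax":0,"ay":0,"az":0,"claw":1},{"tx":0,"ty":0,"tz":0.05,"ax":0,"ay":0,"az":0,"claw":1}]'
```

```text
time: 9.8
tcp_pos: [0.4864, -0.2362, 0.1012]
tool_rot: [0.0, 0.988, -0.153, 0.0]
ft_force: [-3.3, 2.5, 4.5]
gripper_width: 0.217
```

```bash
python3 -m handwheel '[{"tx":0,"ty":0,"tz":0,"ax":0,"ay":0,"az":0,"claw":2.1},{"tx":0,"ty":0,"tz":0,"ax":0,"ay":0,"az":0,"claw":2.4},{"tx":0,"ty":0,"tz":0,"ax":0,"ay":0,"az":0,"claw":2.8},{"tx":0,"ty":0,"tz":0,"ax":0,"ay":0,"az":0,"claw":3.5},{"tx":0,"ty":0,"tz":0,"ax":0,"ay":0,"az":0,"claw":4.5},{"tx":0,"ty":0,"tz":0,"ax":0,"ay":0,"az":0,"claw":5},{"tx":0,"ty":0,"tz":0,"ax":0,"ay":0,"az":0,"claw":5}]' 20; python3 - <<'E'
from h import *
f=grab_frame("wrist"); cv2.imwrite("pics/wrist6.png",f["img"])
E
```

```text
time: 10.5
tcp_pos: [0.4863, -0.2361, 0.1004]
tool_rot: [0.0, 0.988, -0.153, 0.0]
ft_force: [-0.7, -0.6, -0.9]
gripper_width: 0.586
```

View pics/wrist6.png

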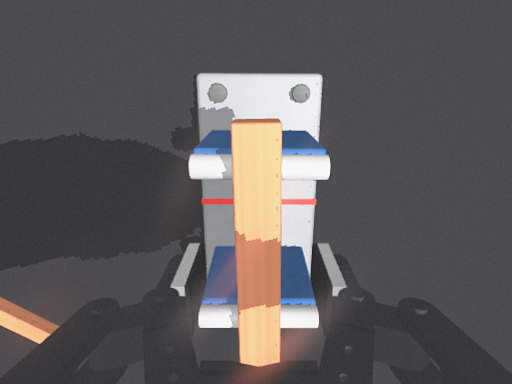

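The jaws are open clear of the bar. It lies across both rollers (far one at row 166, near one at row 316), centred left to right at column 258. Retracting straight up.

```bash
python3 -m handwheel '[{"tx":0,"ty":0,"tz":-0.5,"ax":0,"ay":0,"az":0,"claw":5},{"tx":0,"ty":0,"tz":-1.5,"ax":0,"ay":0,"az":0,"claw":5},{"tx":0,"ty":0,"tz":-3,"ax":0,"ay":0,"az":0,"claw":5},{"tx":0,"ty":0,"tz":-5,"ax":0,"ay":0,"az":0,"claw":5},{"tx":0,"ty":0,"tz":-8,"ax":0,"ay":0,"az":0,"claw":5},{"tx":0,"ty":0,"tz":-11,"ax":0,"ay":0,"az":0,"claw":5},{"tx":0,"ty":0,"tz":-13,"ax":0,"ay":0,"az":0,"claw":5},{"tx":0,"ty":0,"tz":-13,"ax":0,"ay":0,"az":0,"claw":5},{"tx":0,"ty":0,"tz":-13,"ax":0,"ay":0,"az":0,"claw":5}]'; python3 - <<'E'
from h import *
for n in ("wrist","side","scene"):
    f=grab_frame(n); np.save(n+"7.npy",f,allow_pickle=True); i=f["img"]
    i={"wrist":i,"side":cv2.resize(i[100:200,230:340],None,fx=6,fy=6),"scene":cv2.resize(i[190:310,90:200],None,fx=5,fy=5)}[n]
    cv2.imwrite(f"pics/{n}7.png",i)
E
python3 go.py .486 -.236 .23 -17.6
```

```text
time: 11.45
tcp_pos: [0.4865, -0.2361, 0.2317]
tool_rot: [-0.0, 0.988, -0.153, 0.001]
ft_force: [-0.7, 1.3, -0.4]
gripper_width: 0.584
t 11.6 tcp [ 0.4859 -0.236   0.2296] toolx yaw -17.56 tx,ty,tz cm [ 0.01  0.   -0.04] a deg [0.01 0.08 0.04] F [-0.9  0.  -0.3] g 0.584
```

View pics/wrist7.png

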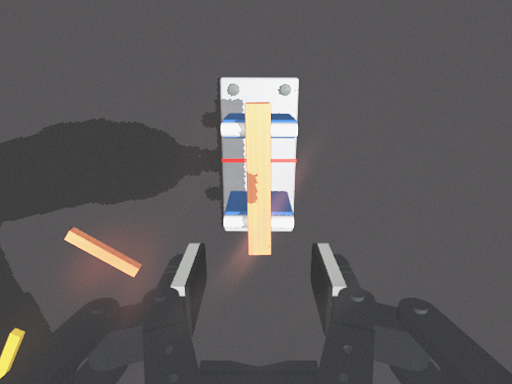

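View pics/side7.png

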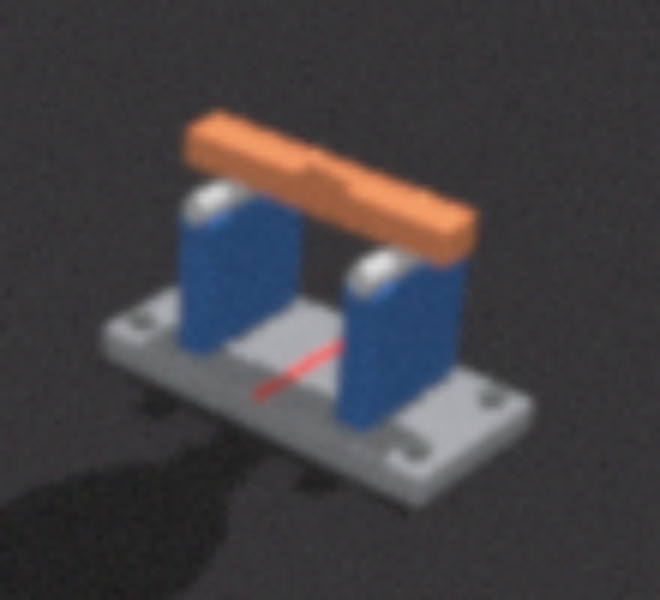

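View pics/scene7.png

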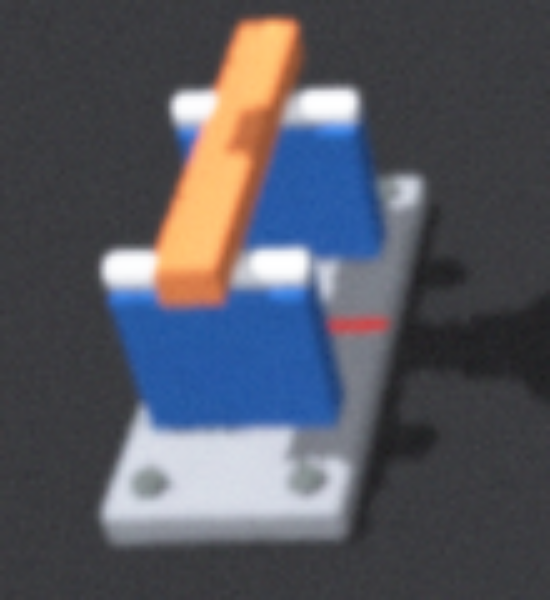

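All three views show the bar level on both rollers, centred and in line. I'll check this numerically, along with the other two bars.

```bash
python3 - <<'E'
from h import *
f=np.load("wrist7.npy",allow_pickle=True).item()
a,b=atz(f,(258.5,102.5),.106),atz(f,(260,254.5),.106)
R=[atz(f,p,.084) for p in ((221,129),(297,129),(225,222),(293,222))]
A,B=(R[0]+R[1])/2,(R[2]+R[3])/2; c=(A+B)/2; u=(A-B)/np.linalg.norm(A-B); v=np.array([-u[1],u[0],0]); m=(a+b)/2
print("rollers mid",c.round(4),"span",np.linalg.norm(A-B),"bar mid",m.round(4),"len",np.linalg.norm(a-b)); print("along",(m-c)@u,"across",(m-c)@v,"yaw",np.degrees(np.arctan2((a-b)@v,(a-b)@u)))
grab_frame("side"); grab_frame("scene")
for n in("side","scene"):
  for t in ("steel_bar_center","white_bar_center"): print(n,t,[(np.round(r["position"]).tolist(),round(r["score"],2)) for r in spot_point(n,t)])
E
python3 - <<'E'
from cell import *
print(close_job())
E
```

```text
rollers mid [ 0.4851 -0.2356  0.084 ] span 0.0850633509633382 bar mid [ 0.4857 -0.236   0.106 ] len 0.1293846044802409
along 0.0006859506693545816 across -0.00018987275982378888 yaw 0.5573610218903784
side steel_bar_center [([149.0, 237.0], 0.75), ([282.0, 130.0], 0.31)]
side white_bar_center [([193.0, 240.0], 0.83)]
scene steel_bar_center [([366.0, 263.0], 0.64)]
scene white_bar_center [([325.0, 232.0], 0.77)]
the job is handed in; nothing more can be done
None
```

I picked up the larger orange bar, set it down slowly across both rollers until the force showed contact, let go, pulled back straight up and handed the job in. No verdict was reported.

- **Placing:** in the last wrist picture the bar's centre is about 0.7 mm off along the fixture and 0.2 mm across, and its direction is about 0.6° off. The side and scene views show it level on both rollers and clear of the gripper. I judged level and height by eye and from the contact height, not from a separate measurement.
- **Other bars:** the steel and white bars were found within a few pixels of where they started.
- **Disagreements:**
  - The fixture position from the first two-camera fit and from the wrist camera differed by about 2 mm; I aimed between them.
  - One bar-length reading in the hand came out short, at 121 mm, probably because the gripper hid the near end. The final reading was 129 mm.
  - My first move command was refused because I left out some fields. Nothing moved.

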